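# Tamp the loose blocks down level in their bin

### The arm

A 6-joint arm with a two-finger parallel gripper is mounted at the origin on a cart in front of the work surface, level with it; the furniture and walls round the work are solid. World frame = base frame: x ahead of the robot, y to its left, z up, the work surface at z = 0. Lengths are in m, angles in rad, forces in N, time in s.
With the tool pointing down it reaches from about 0.275 to 0.85 m from the base axis. Payload 5.2 kg.
Tool frame: the origin (TCP) lies at the centre of the arm's flange, where the gripper is bolted on; the fingertips stand 173 mm ahead of it and the grasp point (between the pads) lies 155 mm ahead of it; z points along the fingers, y is the line along which they close (so a half turn about z gives the same grasp; the last joint's range is limited). The gripper opens to 85 mm and grips with 20 to 120 N. Pads are 22 mm wide; open, the fingers measure 114 mm over their backs; the gripper's body (76 mm by 85 mm) begins 54 mm behind the grasp point. The pads swing forward as they close: fully open they stand 13 mm farther back than shut.
Start: joints at [-0.203, 0.259, 1.535, -0, 1.348, -0.203], TCP at [0.55, 0, 0.405] pointing down, gripper open.
Joint ranges: [-3.14, 3.14], [-0.91, 2.08], [0.19, 2.58], [-1.22, 4.36], [0.22, 2.71], [-3.12, 3.12]. Speed limits (rad/s): [2.57, 2.57, 3.14, 3.14, 3.14, 3.14].

### API

Orientations are given as a unit quaternion [w, x, y, z].
In Python, from workcell import arm, viewer, nets gives the robot as it stands.
- The arm moves only by the shell command python3 -m creep 'ROWS' [OPENING] [FORCE]. ROWS is JSON, a list of rows, each an object with "offset": the shift along the tool's x, y, z in cm, a list of three; "twist": the turn about the tool's z in degrees. A call has 1 to 5 rows; each row is the pose to reach, as a shift and turn from the pose commanded when the call began, along the tool's axes at that moment; what a row does not reach only later rows make up. A row lasts 1/10 s, in which the tool goes at most 50 mm and 8.59 degrees, less where a joint would pass 70% of its speed; a pose out of reach is approached as far as the arm can. A call with a gripper value outside its range is refused whole. OPENING is the opening, from 0 (shut) to 1 (fully open), set as the call begins (- or left out, the last holds). The fingers move at their own pace and stop on an object; FORCE is the grip in N (left out, the last holds). Time passes only in rows, so rows that repeat a pose let the fingers close. It gives the time, the measured TCP pose, the force, the opening and the grip force at its end, in the units of the state.
- arm.read_state(): the state, without advancing time (a new reading comes with each control period).
- viewer.capture(name): name is "scene" or "side" or "wrist"; returns a dict with "image" (420x560x3 uint8, red, green, blue), "z_map" (420x560 float32, m along the optical axis (not along the pixel's ray), 0 where there is no reading), "mtx" (3x3 intrinsics, pixels), "world_from_camera" (4x4, takes a point from camera to world coordinates). Camera axes: x right, y down, z forward; pixel columns grow to the right and rows downward; lengths in m; the calibration is good to about 2 mm. A picture is of the moment at which its call begins.
- arm.hand_in(): hands the job in; it is judged then, once.
Trained networks look in the newest picture that a camera, given by its name, has taken for a name from the list of things; names that differ only in an ending like _2 or _b are one class to them, and where a whole thing is asked for, a point or a joint stands for the part that bears it (a point fixed in the world has none). Each returns a list of dicts, best first, with "confidence" (0 to 1); they miss things now and then, are a little off and sometimes report something else, mostly with a low value. They report only what shows in the picture. A call takes as long as a camera call. They do not tell look-alikes from the thing itself.
- nets.regions_of(camera, name): "pixels" (420x560 bool, what is visible of it) and "extent" ([left, top, right, bottom] in pixels, round what is visible of it).
- nets.pinpoint(camera, name): "uv" ([column, row] in pixels: a listed point, or the origin of a listed thing).
The state is a dict: "t": time; "joint_positions": joint angles; "qd": joint speeds; "joint_efforts": joint torques, N m; "tool_pos": TCP position; "tcp_rot": TCP orientation; "wrist_force": force on the tool from outside, world axes, zero at the start; "moment": the same for the moment, N m; "width": finger opening in m; "grasp_force": force on a finger pad.
Only numpy, scipy, OpenCV 4.12 (cv2) and the standard library are available. Lean on these libraries where they do the work, as an engineer would, in place of code of your own. Each camera call takes 0.05 s, during which the arm holds its last target. There are 200 camera calls.

### The job

Four chunky loose blocks stand uneven in the small divided bin because the friction-held floor plates under them are raised. Pick up the hand tamper and press the blocks down with it until every one is hard down on its stop and all four tops are level; finish by holding the last one pressed at about 20 N for half a second, never push a block with more than 35 N, and do not touch the blocks with the gripper. Then stand the tamper back upright on the table clear of the bin and let it go, leaving the loupe, the dropper bottle and the solder spool where they are.

Things in the scene. Friction and masses are not known exactly. Their poses are not given: they have to be found in the camera images.
- bin: square aluminium bin fixed to the table: base flange 105 x 105 x 4 mm, walls 93 x 93 mm outside, 38 mm high and 3 mm thick, divided into 2 x 2 cells of 42 mm with centres at (+-22.5, +-22.5) mm. Origin at the centre of its underside, z up, x and y along the walls
- rim (a point): point over the bin's centre at the height of its rim, 38 mm above the table. Under each block is a floor plate held by friction only (5 to 10 N moves it, it stays where left, no spring), down to a rigid stop. The four stops are level, at a height that differs each time: blocks that are hard down have their tops somewhere 2 to 9 mm above this point
- tamper: hand tamper standing upright on the table, 110 mm tall, about 0.2 kg: a flat round steel foot 38 mm across and 8 mm thick, a 14 mm stem, and from 45 to 110 mm above the foot's underside a round wooden grip 26 mm across. Origin at the centre of the foot's underside, z along the grip (up)
- block_1: loose grey block 38 x 38 x 30 mm with rounded edges and a flat top with a small round metal inlay, about 80 g, in the bin's cell at (-22.5, +22.5) mm; at the start it stands 7 to 14 mm above the height at which it is hard down. Origin at the centre of its underside, z up
- block_2: loose grey block 38 x 38 x 30 mm with rounded edges and a flat top with a small round metal inlay, about 80 g, in the bin's cell at (-22.5, -22.5) mm; at the start it stands 7 to 14 mm above the height at which it is hard down. Origin at the centre of its underside, z up
- block_3: loose grey block 38 x 38 x 30 mm with rounded edges and a flat top with a small round metal inlay, about 80 g, in the bin's cell at (+22.5, +22.5) mm; at the start it stands 7 to 14 mm above the height at which it is hard down. Origin at the centre of its underside, z up
- block_4: loose grey block 38 x 38 x 30 mm with rounded edges and a flat top with a small round metal inlay, about 80 g, in the bin's cell at (+22.5, -22.5) mm; at the start it stands 7 to 14 mm above the height at which it is hard down. Origin at the centre of its underside, z up
- loupe: bystander: black eye loupe, 38 mm across, 38 mm high, standing beyond the work; origin at the centre of its underside
- bottle: bystander: small brown dropper bottle, 34 mm across, 102 mm high, standing beyond the work; origin at the centre of its underside
- spool: bystander: reel of solder with blue flanges, 56 mm across, 40 mm high, on the near side of the table; origin in its underside, the reel's axis 14 mm from it along its y
Things that resemble listed ones, but are neither listed nor needed, are in the scene too. Leave any yellow look-alike of the block_2 alone. What is shaped like the block_3 but green or orange is not meant.

How it is judged:
On the way, in this order (a step that is already met when the one before it is completed fails the run):
1. the tamper is lifted off the table, nothing pressed down yet (height (world z) of tamper above 0.03 m), for 0.1 s.
2. all four blocks are level (within 2 mm of block_1) and the tamper presses one of them with more than 14 N, more than its plate holds above the stop, for 0.3 s (z of block_2 in the frame of block_1 between -0.002 and 0.002 m and z of block_3 in the frame of block_1 between -0.002 and 0.002 m and z of block_4 in the frame of block_1 between -0.002 and 0.002 m and angle between each of block_1, block_2, block_3, block_4's own z axis and vertical below 0.06 rad and horizontal distance between each of block_1, block_2, block_3, block_4 and bin below 0.042 m and z of each of block_1, block_2, block_3, block_4 in the frame of bin below 0.019 m and (contact force between tamper and block_1 above 14 N or contact force between tamper and block_2 above 14 N or contact force between tamper and block_3 above 14 N or contact force between tamper and block_4 above 14 N)), for 0.3 s.
At the end, for the whole second after the job is handed in: every block sits in its cell, level within 2 mm with block_1, not tilted more than 0.06 rad, its underside less than 19 mm above the table; the tamper stands upright (0.1 rad) on the table, at rest and released, its axis more than 85 mm from the bin's centre (z of block_2 in the frame of block_1 between -0.002 and 0.002 m and z of block_3 in the frame of block_1 between -0.002 and 0.002 m and z of block_4 in the frame of block_1 between -0.002 and 0.002 m and angle between each of block_1, block_2, block_3, block_4's own z axis and vertical below 0.06 rad and horizontal distance between each of block_1, block_2, block_3, block_4 and bin below 0.042 m and z of each of block_1, block_2, block_3, block_4 in the frame of bin below 0.019 m and height (world z) of tamper below 0.005 m and angle between tamper's own z axis and vertical below 0.1 rad and linear speed of tamper below 0.02 m/s and horizontal distance between tamper and bin above 0.085 m); the robot touches nothing.
It fails at once if the tamper pushes a block with more than 35 N (contact force between tamper and block_1 above 35 N or contact force between tamper and block_2 above 35 N or contact force between tamper and block_3 above 35 N or contact force between tamper and block_4 above 35 N).
It fails at once if the gripper or arm touches a block (contact force between any of the fingers, the arm and block_1 above 0.5 N or contact force between any of the fingers, the arm and block_2 above 0.5 N or contact force between any of the fingers, the arm and block_3 above 0.5 N or contact force between any of the fingers, the arm and block_4 above 0.5 N).
It fails at once if a bystander is moved more than 20 mm (distance of any of loupe, bottle, spool from where it was at the start of the episode above 0.02 m).
It also fails if it takes over 72 s, if anything falls off the work surface, if the arm or the gripper's body presses on something with over 40 N, if the wrist force passes 120 N, or if a joint passes its speed limit or range.

## Working session

There is one attempt and no reset: what is moved stays moved. The work goes in short steps, Python scripts to look and compute and a shell command to move; the robot and the scene stay as the last step left them, time stands still between calls to the robot, and variables do not carry over. Pictures are saved under pics/ and viewed, at most 10 in all, crops included, and the job is handed in when it is done.

```bash
mkdir -p pics; cat > h.py <<'E'
import numpy as np, cv2
from workcell import arm, viewer, nets
def cap(n,f=None):
    c=viewer.capture(n)
    if f: cv2.imwrite('pics/'+f,c['image'][:,:,::-1])
    return c
def pts(c,mask=None):
    z=c['z_map']; v,u=np.nonzero((z>0)&(mask if mask is not None else True))
    d=z[v,u]; K=c['mtx']
    p=np.c_[(u-K[0,2])/K[0,0]*d,(v-K[1,2])/K[1,1]*d,d]
    T=c['world_from_camera']; return p@T[:3,:3].T+T[:3,3]
E
python3 - <<'E'
from h import *
ims=[]
for n in ['scene','side']:
    c=cap(n); ims.append(c['image'])
    print(n,c['world_from_camera'][:3,3].round(2))
    for o in ['tamper','bin','block_1','loupe','bottle','spool']:
        for r in nets.regions_of(n,o)[:7]:
            if r['confidence']<.3: continue
            p=pts(c,r['pixels'])
            q=p[p[:,2]>np.percentile(p[:,2],97)-.004] if len(p) else p
            print(o,round(r['confidence'],2),np.array(r['extent']).round(),np.median(p,0).round(3),'top',((q.max(0)+q.min(0))/2).round(4))
cv2.imwrite('pics/a.png',cv2.resize(np.vstack(ims),(448*1,672))[:, :, ::-1][:600] if 0 else cv2.resize(np.hstack(ims),(800,300))[:,:,::-1])
cv2.imwrite('pics/scene.png',ims[0][:,:,::-1])
print(arm.read_state())
E
```

```text
scene [ 0.03 -0.38  0.62]
tamper 0.58 [326. 220. 350. 274.] [ 0.504 -0.192  0.057] top [ 0.5112 -0.1895  0.1067]
bin 0.42 [192. 194. 218. 224.] [0.468 0.063 0.056] top [0.4726 0.0674 0.0577]
bin 0.32 [185. 188. 206. 210.] [0.484 0.108 0.055] top [0.4867 0.1052 0.0565]
block_1 0.87 [203. 175. 228. 197.] [0.527 0.091 0.054] top [0.5301 0.0906 0.055 ]
block_1 0.76 [273. 177. 293. 204.] [ 0.613 -0.01   0.027] top [ 0.6223 -0.006   0.0297]
block_1 0.74 [185. 188. 205. 209.] [0.483 0.107 0.056] top [0.4856 0.1081 0.0565]
block_1 0.64 [216. 192. 240. 214.] [0.506 0.046 0.054] top [0.5066 0.0518 0.0564]
block_1 0.6 [193. 197. 218. 225.] [0.467 0.061 0.055] top [0.4726 0.0674 0.0577]
block_1 0.58 [226. 159. 249. 184.] [0.625 0.105 0.026] top [0.6307 0.1106 0.0293]
block_1 0.57 [157. 248. 185. 267.] [0.363 0.068 0.028] top [0.3696 0.0729 0.03  ]
loupe 0.62 [322. 176. 341. 196.] [ 0.679 -0.088  0.022] top [ 0.6865 -0.0869  0.0348]
loupe 0.47 [196. 196. 218. 223.] [0.466 0.061 0.056] top [0.4708 0.0664 0.0578]
bottle 0.96 [279. 130. 296. 168.] [0.704 0.028 0.049] top [0.7115 0.0324 0.096 ]
bottl
[... 1110 characters left out ...]
0.7, 'joint_positions': array([-2.02798331e-01,  2.58595640e-01,  1.53497704e+00, -6.11150548e-06,
        1.34796985e+00, -2.02827648e-01]), 'qd': array([ 0.00159204, -0.00040778,  0.00148152, -0.00100302,  0.00151083,
       -0.00101174]), 'joint_efforts': array([-3.58980003e-05, -4.45781672e+01, -2.90844244e+01, -1.92006615e-05,
        8.26674313e-04,  3.52090206e-05]), 'tool_pos': array([5.50017686e-01, 1.96578900e-05, 4.04721319e-01]), 'tcp_rot': array([2.25666376e-05, 7.07095939e-01, 7.07117623e-01, 1.12995277e-05]), 'wrist_force': array([-0.29701291,  0.68247295, -0.24099676]), 'moment': array([ 0.02490193, -0.01491244, -0.00587173]), 'grasp_force': 0.0, 'width': 0.08505249807690202}
```

View pics/scene.png

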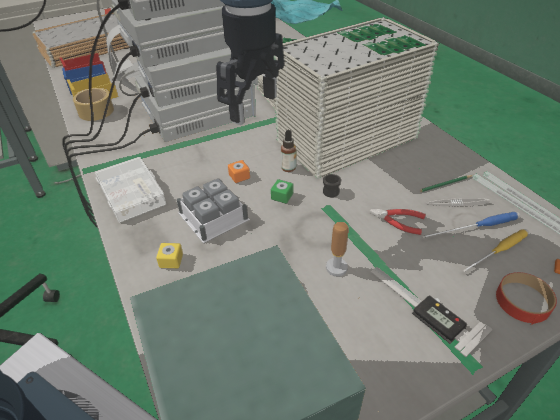

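View pics/a.png

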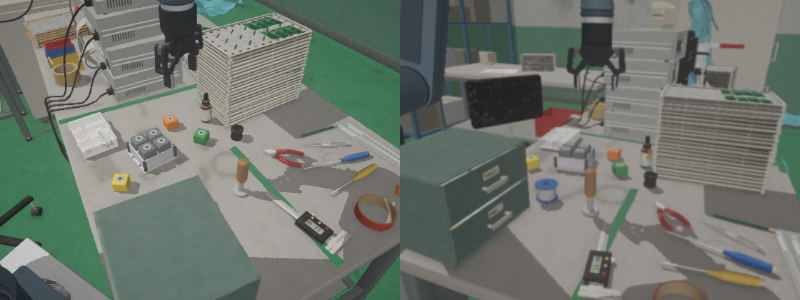

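The scene view shows the grey bin at about (212,205) and the tamper upright at about (338,248). The yellow, green and orange cubes are look-alikes. The cabinet is in front on the left, and the bottle and loupe are behind. I'll move over the tamper and look from close by.

```bash
python3 - <<'E'
from h import *
p=np.vstack([pts(cap(n)) for n in ['scene','side']])
# cabinet and tall objects
for lo,hi in [(.06,.1),(.1,.2),(.2,.3)]:
    q=p[(p[:,2]>lo)&(p[:,2]<hi)&(p[:,0]>.2)&(p[:,0]<.8)&(abs(p[:,1])<.45)]
    h,_,_=np.histogram2d(q[:,0],q[:,1],bins=[np.arange(.2,.81,.05),np.arange(-.45,.46,.05)])
    print(lo);print((h>3).astype(int))
E
python3 -m creep '[{"offset":[-5,-1,1.5]},{"offset":[-10,-2,3]},{"offset":[-15,-3,4.5]},{"offset":[-19,-4,5]},{"offset":[-19,-4,5]}]'
python3 - <<'E'
from h import *
c=cap('wrist','w1.png')
print(c['world_from_camera'].round(3))
for r in nets.regions_of('wrist','tamper')[:3]:
    p=pts(c,r['pixels']); print(r['confidence'],r['extent'])
    for lo,hi in [(.09,.115),(.05,.09),(-.005,.015)]:
        q=p[(p[:,2]>lo)&(p[:,2]<hi)]
        if len(q): print(lo,len(q),((q.max(0)+q.min(0))/2).round(4),q.max(0).round(4))
E
```

```text
0.06
[[0 0 1 0 0 1 1 0 0 0 0 0 0 0 0 0 0 0]
 [0 0 1 1 0 0 1 1 0 0 0 0 0 0 0 0 0 0]
 [0 0 0 1 1 1 1 0 0 0 0 0 0 0 0 0 0 0]
 [0 0 0 0 0 1 1 0 0 0 0 0 0 0 0 0 0 0]
 [0 0 0 0 0 0 0 0 0 0 0 0 0 0 0 0 0 0]
 [0 0 0 0 0 1 0 0 0 0 0 0 0 0 0 0 0 0]
 [0 0 0 0 1 1 0 0 0 0 0 0 0 0 0 0 0 0]
 [0 0 0 0 0 0 0 0 0 0 0 0 0 0 0 0 1 1]
 [0 0 0 0 0 0 0 0 0 0 0 0 0 0 0 1 1 0]
 [0 0 0 0 0 0 0 0 0 0 0 0 0 0 0 1 1 1]
 [0 0 0 0 0 0 0 1 1 1 0 0 0 0 1 1 0 1]
 [0 0 0 0 0 0 0 1 1 1 1 1 0 1 1 0 0 0]]
0.1
[[0 0 1 1 1 1 1 1 1 0 0 0 0 0 0 0 0 0]
 [0 0 1 1 1 1 1 1 0 0 0 0 0 0 0 0 0 0]
 [0 0 0 1 1 1 1 0 0 0 0 0 0 0 0 0 0 0]
 [0 0 0 0 0 1 1 0 0 0 0 0 0 0 0 0 0 0]
 [0 0 0 0 0 0 0 0 0 0 0 0 0 0 0 0 0 0]
 [0 0 0 0 0 1 0 0 0 0 0 0 0 0 0 0 0 0]
 [0 0 0 0 1 1 0 0 0 0 0 0 0 0 0 0 0 0]
 [0 0 0 0 0 0 0 0 0 0 0 0 0 0 0 0 0 1]
 [0 0 0 0 0 0 0 0 0 0 0 0 0 0 0 1 1 1]
 [0 0 0 0 0 0 0 0 0 0 0 0 0 0 1 1 1 1]
 [0 0 0 0 0 0 0 1 1 1 0 0 0 0 1 1 1 1]
 [0 0 0 0 0 0 0 1 1 1 1 1 0 1 1 1 0 0]]
0.2
[[0 0 0 0 0 0 0 0 0 0 0 0 0 0 0 0 0 0]
 [0 0 0 0 0 0 0 0 0 0 0 0 0 0 0 0 0 0]
 [0 0 0 0 0 0 0 0 0 0 0 0 0 0 0 0 0 0]
 [0 0 0 0 0 0 0 0 0 0 0 0 0 0 0 0 0 0]
 [0 0 0 0 0 0 0 0 0 0 0 0 0 0 0 0 0 0]
 [0 0 0 0 0 0 0 0 1 1 0 0 0 0 0 0 0 0]
 [0 0 0 0 0 0 0 0 1 1 0 0 0 0 0 0 0 0]
 [0 0 0 0 0 0 0 0 1 1 0 0 0 0 0 0 0 1]
 [0 0 0 0 0 0 0 0 1 0 0 0 0 0 0 1 1 1]
 [0 0 0 0 0 0 0 0 0 0 0 0 0 0 0 1 1 1]
 [0 0 0 0 0 0 0 1 1 1 0 0 0 0 1 1 1 0]
 [0 0 0 0 0 0 0 1 1 1 1 1 0 1 1 1 1 0]]
[[ 1.    -0.001  0.001  0.549]
 [-0.001 -0.964 -0.266  0.068]
 [ 0.001  0.266 -0.964  0.375]
 [ 0.     0.     0.     1.   ]]
0.82 [235.7, 320.0, 267.9, 372.2]
0.05 433 [ 0.5102 -0.1774  0.0652] [ 0.523  -0.1712  0.0799]
-0.005 638 [ 0.5081 -0.1983  0.0071] [ 0.528  -0.1656  0.015 ]
0.38 [218.8, 95.3, 273.9, 153.9]
0.05 1952 [0.5137 0.0563 0.0555] [0.5364 0.0791 0.0606]
-0.005 10 [0.5206 0.0749 0.0139] [0.5348 0.0804 0.0148]invalid input at $[0]: expected keys offset, twist
```

View pics/w1.png

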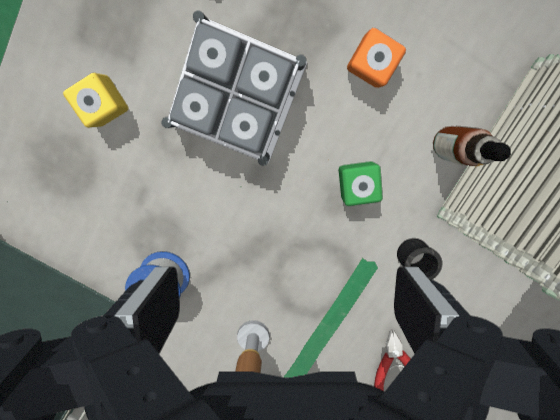

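The wrist view from the start pose (the move was refused because of a missing key) shows the bin's four blocks at (212,53), (264,75), (195,106) and (245,126). The tamper foot is at (253,335).

```bash
python3 - <<'E'
from h import *
c=cap('wrist'); R=nets.regions_of('wrist','block_1')
for r in R:
    p=pts(c,r['pixels']); z=np.median(p[:,2]); q=p[(p[:,2]>.045)]
    if len(q)<50: continue
    q=q[abs(q[:,2]-np.median(q[:,2]))<.002]
    (cx,cy),wh,a=cv2.minAreaRect((q[:,:2]*1000).astype(np.float32))
    print(round(r['confidence'],2),round(cx,1),round(cy,1),np.round(wh,1),round(a,1),'ztop',np.median(q[:,2]).round(4))
E
python3 -m creep '[{"offset":[-5,-1,1.5],"twist":0},{"offset":[-10,-2,3],"twist":0},{"offset":[-15,-3,4.5],"twist":0},{"offset":[-19,-4,5],"twist":0},{"offset":[-19,-4,5],"twist":0}]'
python3 - <<'E'
from h import *
c=cap('wrist','w2.png')
for r in nets.regions_of('wrist','tamper')[:2]:
    p=pts(c,r['pixels']); print(r['confidence'],r['extent'])
    for lo,hi in [(.095,.115),(.05,.09),(-.005,.015)]:
        q=p[(p[:,2]>lo)&(p[:,2]<hi)]
        if len(q): print(lo,len(q),((q.max(0)+q.min(0))/2).round(4),q.max(0).round(4),q.min(0).round(4))
E
```

```text
0.83 473.3 72.5 [37.  37.2] 68.1 ztop 0.0593
0.79 513.9 56.7 [36.7 36.9] 69.5 ztop 0.0577
0.78 489.7 113.9 [37.3 36.9] 69.6 ztop 0.0581
0.65 531.0 96.6 [36.6 37.1] 67.3 ztop 0.0565
t: 1.5
tool_pos: [0.5086, -0.1952, 0.3534]
tcp_rot: [-0.0, 0.709, 0.705, -0.001]
wrist_force: [0.8, 0.2, 1.0]
width: 0.0853
grasp_force: 0.0
```

View pics/w2.png

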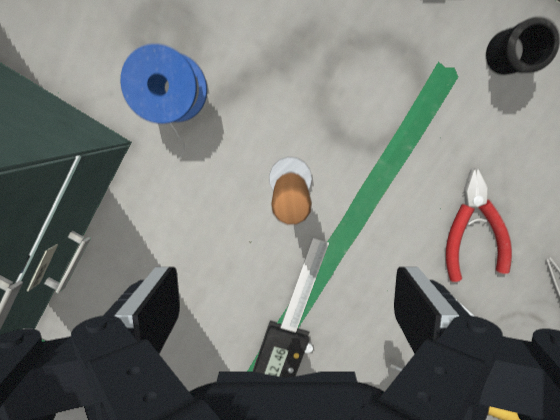

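The tamper's grip is at (291,198) with its foot just above. The spool is at (160,85), well clear of the fingers, and the cabinet corner is at (130,143).

```bash
python3 - <<'E'
from h import *
print(arm.read_state()['tool_pos'])
c=cap('wrist'); p=pts(c)
p=p[(abs(p[:,0]-.51)<.04)&(abs(p[:,1]+.19)<.04)]
for lo,hi in [(.1,.115),(.05,.09),(.004,.012)]:
    q=p[(p[:,2]>lo)&(p[:,2]<hi)]
    print(lo,len(q),((q.max(0)+q.min(0))/2).round(4),q.max(0).round(4),q.min(0).round(4))
q=pts(c); q=q[(q[:,0]>.3)&(q[:,0]<.6)&(q[:,1]<-.1)&(q[:,2]>.11)]; print('cab',q.max(0),q.min(0))
E
```

```text
[ 0.50961758 -0.19129219  0.35436056]
0.1 1202 [ 0.5102 -0.1841  0.1063] [ 0.5227 -0.1723  0.1126] [ 0.4976 -0.196   0.1   ]
0.05 338 [ 0.5102 -0.178   0.0703] [ 0.5231 -0.1721  0.0899] [ 0.4974 -0.1839  0.0506]
0.004 715 [ 0.521  -0.1812  0.0077] [ 0.5496 -0.1663  0.0113] [ 0.4923 -0.1961  0.0041]
cab [ 0.58029935 -0.13151179  0.27925131] [ 0.31965322 -0.26236177  0.11000089]
```

```bash
python3 -m creep '[{"offset":[0.6,0,3],"twist":0},{"offset":[0.6,0,6],"twist":0},{"offset":[0.6,0,9],"twist":0},{"offset":[0.6,0,11.5],"twist":0},{"offset":[0.6,0,11.5],"twist":0}]' && python3 -m creep '[{"offset":[0,0,0],"twist":0},{"offset":[0,0,0],"twist":0},{"offset":[0,0,0],"twist":0},{"offset":[0,0,0],"twist":0},{"offset":[0,0,0],"twist":0}]' 0 90
python3 -m creep '[{"offset":[0,0,0],"twist":0},{"offset":[0,0,0],"twist":0},{"offset":[0,0,0],"twist":0}]'
```

```text
t: 2.15
tool_pos: [0.5092, -0.1814, 0.237]
tcp_rot: [-0.003, 0.706, 0.708, -0.001]
wrist_force: [-0.1, 0.7, 0.3]
width: 0.0851
grasp_force: 0.0
t: 2.65
tool_pos: [0.5105, -0.1842, 0.2412]
tcp_rot: [0.001, 0.707, 0.707, 0.0]
wrist_force: [0.4, 0.3, 7.6]
width: 0.0235
grasp_force: 88.3
t: 2.95
tool_pos: [0.5105, -0.1843, 0.2412]
tcp_rot: [0.001, 0.707, 0.707, 0.0]
wrist_force: [0.4, 0.7, 6.1]
width: 0.0238
grasp_force: 88.4
```

```bash
python3 -m creep '[{"offset":[0,0,-3],"twist":0},{"offset":[0,0,-7],"twist":0},{"offset":[0,0,-10],"twist":0},{"offset":[0,0,-10],"twist":0},{"offset":[0,0,-10],"twist":0}]' && python3 -m creep '[{"offset":[4,0.4,0],"twist":0},{"offset":[9,0.4,0],"twist":0},{"offset":[14,0.4,0],"twist":0},{"offset":[19,0.4,0],"twist":0},{"offset":[22,0.4,0],"twist":0}]' && python3 -m creep '[{"offset":[2,0,0],"twist":0},{"offset":[2,0,0],"twist":0},{"offset":[2,0,0],"twist":0},{"offset":[2,0,0],"twist":0}]'
python3 - <<'E'
from h import *
s=arm.read_state(); print(s['tool_pos'],s['tcp_rot'],s['wrist_force'],s['moment'])
for n in ['scene','side']:
    c=cap(n,n+'3.png')
    p=pts(c)
    d=np.linalg.norm(p[:,:2]-s['tool_pos'][:2],axis=1); 
    q=p[(d<.04)&(p[:,2]>.09)&(p[:,2]<.2)]
    for lo,hi in [(.095,.112),(.112,.118),(.12,.15),(.156,.175)]:
        k=q[(q[:,2]>lo)&(q[:,2]<hi)]
        if len(k): print(n,lo,len(k),k.min(0).round(4),k.max(0).round(4))
a=cv2.imread('pics/scene3.png')[110:270,130:330]; b=cv2.imread('pics/side3.png')[110:270,170:370]
cv2.imwrite('pics/ab3.png',cv2.resize(np.hstack([a,b]),(800,320)))
E
```

```text
t: 3.45
tool_pos: [0.5098, -0.1839, 0.3399]
tcp_rot: [0.0, 0.707, 0.707, 0.0]
wrist_force: [-1.0, 0.1, -2.9]
width: 0.0242
grasp_force: 88.9
t: 3.95
tool_pos: [0.5125, 0.0391, 0.3374]
tcp_rot: [-0.002, 0.707, 0.708, -0.001]
wrist_force: [1.3, -0.3, -2.9]
width: 0.024
grasp_force: 88.9
t: 4.35
tool_pos: [0.5139, 0.0552, 0.3387]
tcp_rot: [-0.001, 0.707, 0.707, -0.001]
wrist_force: [0.9, -0.5, -1.5]
width: 0.0241
grasp_force: 88.9
[0.51385439 0.05517233 0.3386991 ] [-5.90277666e-04  7.07387338e-01  7.06825429e-01 -7.86465900e-04] [ 0.89751488 -0.5224589  -1.46980949] [ 0.02219665  0.0116499  -0.02396464]
scene 0.095 231 [0.494  0.0316 0.0968] [0.5324 0.0682 0.112 ]
scene 0.112 18 [0.5058 0.043  0.1121] [0.5132 0.054  0.1178]
scene 0.12 108 [0.5014 0.0375 0.1202] [0.519  0.0572 0.1498]
scene 0.156 138 [0.4894 0.0373 0.1561] [0.5331 0.0599 0.175 ]
side 0.095 141 [0.4949 0.0298 0.0978] [0.5308 0.0671 0.1119]
side 0.112 20 [0.5057 0.0418 0.1123] [0.5181 0.0509 0.118 ]
side 0.12 115 [0.5003 0.0363 0.1201] [0.5242 0.053  0.1498]
side 0.156 148 [0.4902 0.0374 0.1562] [0.5366 0.0505 0.175 ]
```

View pics/ab3.png

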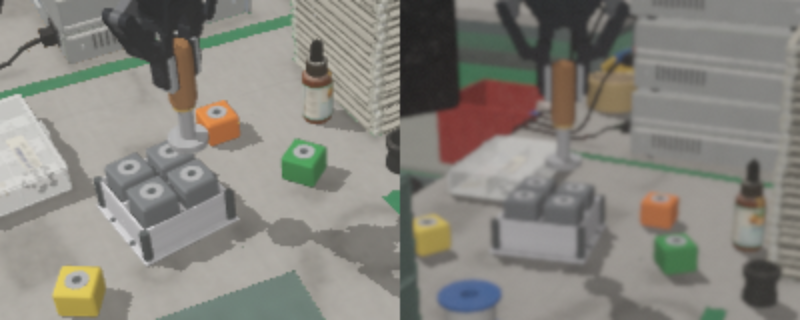

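The tamper hangs upright over the bin. The foot is above block B, and the offsets agree between the views. Descending carefully.

```bash
python3 -m creep '[{"offset":[0,0,1.5],"twist":0},{"offset":[0,0,3],"twist":0},{"offset":[0,0,3.5],"twist":0},{"offset":[0,0,3.5],"twist":0},{"offset":[0,0,3.5],"twist":0}]'; python3 -m creep '[{"offset":[0,0,0.1],"twist":0},{"offset":[0,0,0.2],"twist":0},{"offset":[0,0,0.3],"twist":0},{"offset":[0,0,0.4],"twist":0},{"offset":[0,0,0.5],"twist":0}]';python3 -m creep '[{"offset":[0,0,0.1],"twist":0},{"offset":[0,0,0.2],"twist":0},{"offset":[0,0,0.3],"twist":0},{"offset":[0,0,0.3],"twist":0},{"offset":[0,0,0.3],"twist":0}]'
```

```text
t: 4.95
tool_pos: [0.5143, 0.0556, 0.3051]
tcp_rot: [0.0, 0.707, 0.707, 0.0]
wrist_force: [0.7, -0.3, -1.8]
width: 0.0238
grasp_force: 88.8
t: 5.45
tool_pos: [0.514, 0.0561, 0.2997]
tcp_rot: [0.0, 0.707, 0.707, 0.0]
wrist_force: [1.0, 0.2, -2.7]
width: 0.0235
grasp_force: 88.8
t: 5.95
tool_pos: [0.514, 0.056, 0.2971]
tcp_rot: [0.0, 0.707, 0.707, 0.0]
wrist_force: [-1.4, 0.3, 4.2]
width: 0.0241
grasp_force: 89.7
```

```bash
python3 -m creep '[{"offset":[0,0,0.05],"twist":0},{"offset":[0,0,0.1],"twist":0},{"offset":[0,0,0.15],"twist":0},{"offset":[0,0,0.2],"twist":0},{"offset":[0,0,0.2],"twist":0}]';python3 -m creep '[{"offset":[0,0,0.05],"twist":0},{"offset":[0,0,0.1],"twist":0},{"offset":[0,0,0.15],"twist":0},{"offset":[0,0,0.2],"twist":0},{"offset":[0,0,0.2],"twist":0}]'
```

```text
t: 6.45
tool_pos: [0.5141, 0.056, 0.2947]
tcp_rot: [0.0, 0.707, 0.707, 0.0]
wrist_force: [-1.4, 0.7, 4.4]
width: 0.024
grasp_force: 89.7
t: 6.95
tool_pos: [0.5141, 0.056, 0.2926]
tcp_rot: [0.0, 0.707, 0.707, 0.0]
wrist_force: [-0.9, 1.7, 3.6]
width: 0.0241
grasp_force: 89.6
```

```bash
for i in 1; do python3 -m creep '[{"offset":[0,0,0.05],"twist":0},{"offset":[0,0,0.1],"twist":0},{"offset":[0,0,0.15],"twist":0},{"offset":[0,0,0.2],"twist":0},{"offset":[0,0,0.2],"twist":0}]'; done; python3 -m creep '[{"offset":[0,0,0.05],"twist":0},{"offset":[0,0,0.1],"twist":0},{"offset":[0,0,0.1],"twist":0}]'
```

```text
t: 7.45
tool_pos: [0.5141, 0.056, 0.2906]
tcp_rot: [0.0, 0.707, 0.707, 0.0]
wrist_force: [-1.2, 0.1, 3.9]
width: 0.0238
grasp_force: 89.6
t: 7.75
tool_pos: [0.514, 0.056, 0.2896]
tcp_rot: [0.0, 0.707, 0.707, 0.0]
wrist_force: [-0.4, 0.5, 4.9]
width: 0.0241
grasp_force: 89.6
```

```bash
python3 -m creep '[{"offset":[0,0,0.05],"twist":0},{"offset":[0,0,0.1],"twist":0},{"offset":[0,0,0.1],"twist":0}]'; python3 -m creep '[{"offset":[0,0,0.05],"twist":0},{"offset":[0,0,0.1],"twist":0},{"offset":[0,0,0.1],"twist":0}]'
```

```text
t: 8.05
tool_pos: [0.514, 0.056, 0.2886]
tcp_rot: [0.0, 0.707, 0.707, 0.0]
wrist_force: [-1.3, 0.7, 3.5]
width: 0.024
grasp_force: 89.6
t: 8.35
tool_pos: [0.514, 0.056, 0.2876]
tcp_rot: [-0.0, 0.707, 0.707, -0.0]
wrist_force: [-1.2, 1.3, 3.4]
width: 0.0238
grasp_force: 89.6
```

```bash
python3 -m creep '[{"offset":[0,0,0.05],"twist":0},{"offset":[0,0,0.1],"twist":0},{"offset":[0,0,0.1],"twist":0}]'
```

```text
t: 8.65
tool_pos: [0.514, 0.056, 0.2866]
tcp_rot: [0.0, 0.707, 0.707, 0.0]
wrist_force: [-0.3, 1.0, 4.4]
width: 0.0235
grasp_force: 89.6
```

```bash
python3 -m creep '[{"offset":[0,0,0.05],"twist":0},{"offset":[0,0,0.1],"twist":0},{"offset":[0,0,0.1],"twist":0}]'
```

```text
t: 8.95
tool_pos: [0.514, 0.056, 0.2865]
tcp_rot: [0.0, 0.707, 0.707, 0.0]
wrist_force: [-1.8, 0.8, 10.7]
width: 0.0244
grasp_force: 90.6
```

```bash
python3 -m creep '[{"offset":[0,0,0.05],"twist":0},{"offset":[0,0,0.05],"twist":0},{"offset":[0,0,0.05],"twist":0}]'
```

```text
t: 9.25
tool_pos: [0.5141, 0.056, 0.2865]
tcp_rot: [0.0, 0.707, 0.707, 0.0]
wrist_force: [-2.5, 0.6, 14.1]
width: 0.0242
grasp_force: 91.0
```

Block B is hard down, with the stop at TCP z≈0.2865. Next is block D.

```bash
python3 -m creep '[{"offset":[0,0,-1],"twist":0},{"offset":[0,0,-2.3],"twist":0},{"offset":[0,0,-2.3],"twist":0},{"offset":[2,0.8,-2.3],"twist":0},{"offset":[4.1,1.7,-2.3],"twist":0}]';  python3 -m creep '[{"offset":[0,0,0],"twist":0},{"offset":[0,0,0],"twist":0},{"offset":[0,0,0.5],"twist":0},{"offset":[0,0,0.9],"twist":0},{"offset":[0,0,0.9],"twist":0}]';  python3 -m creep '[{"offset":[0,0,0.1],"twist":0},{"offset":[0,0,0.2],"twist":0},{"offset":[0,0,0.3],"twist":0},{"offset":[0,0,0.4],"twist":0},{"offset":[0,0,0.4],"twist":0}]'
```

```text
t: 9.75
tool_pos: [0.5308, 0.0969, 0.3073]
tcp_rot: [-0.001, 0.708, 0.707, -0.001]
wrist_force: [1.1, 0.4, -1.6]
width: 0.0236
grasp_force: 88.9
t: 10.25
tool_pos: [0.5305, 0.0965, 0.2982]
tcp_rot: [-0.001, 0.707, 0.707, -0.001]
wrist_force: [0.7, 0.1, -2.5]
width: 0.0243
grasp_force: 89.0
t: 10.75
tool_pos: [0.5311, 0.097, 0.2957]
tcp_rot: [0.0, 0.707, 0.707, 0.0]
wrist_force: [-0.8, -0.6, 2.7]
width: 0.0239
grasp_force: 89.7
```

```bash
python3 -m creep '[{"offset":[0,0,0.1],"twist":0},{"offset":[0,0,0.2],"twist":0},{"offset":[0,0,0.3],"twist":0},{"offset":[0,0,0.4],"twist":0},{"offset":[0,0,0.4],"twist":0}]'
python3 -m creep '[{"offset":[0,0,0.1],"twist":0},{"offset":[0,0,0.2],"twist":0},{"offset":[0,0,0.3],"twist":0},{"offset":[0,0,0.3],"twist":0}]'
python3 -m creep '[{"offset":[0,0,0.05],"twist":0},{"offset":[0,0,0.1],"twist":0},{"offset":[0,0,0.1],"twist":0}]'
```

```text
t: 11.25
tool_pos: [0.5311, 0.097, 0.2911]
tcp_rot: [0.0, 0.707, 0.707, 0.0]
wrist_force: [-0.5, 0.2, 2.6]
width: 0.0239
grasp_force: 89.5
t: 11.65
tool_pos: [0.5311, 0.097, 0.2881]
tcp_rot: [0.0, 0.707, 0.707, 0.0]
wrist_force: [0.1, -1.4, 1.9]
width: 0.0242
grasp_force: 89.4
t: 11.95
tool_pos: [0.5311, 0.097, 0.2872]
tcp_rot: [0.0, 0.707, 0.707, 0.0]
wrist_force: [1.0, -0.9, 3.1]
width: 0.0239
grasp_force: 89.5
```

```bash
python3 -m creep '[{"offset":[0,0,0.05],"twist":0},{"offset":[0,0,0.1],"twist":0},{"offset":[0,0,0.15],"twist":0},{"offset":[0,0,0.15],"twist":0}]'
```

```text
t: 12.35
tool_pos: [0.5311, 0.097, 0.2865]
tcp_rot: [0.0, 0.707, 0.707, 0.0]
wrist_force: [-1.7, -1.3, 8.8]
width: 0.024
grasp_force: 90.4
```

```bash
python3 -m creep '[{"offset":[0,0,0.05],"twist":0},{"offset":[0,0,0.08],"twist":0},{"offset":[0,0,0.08],"twist":0}]'
```

```text
t: 12.65
tool_pos: [0.5311, 0.0971, 0.2865]
tcp_rot: [0.001, 0.707, 0.707, 0.0]
wrist_force: [-2.1, -1.0, 15.4]
width: 0.0236
grasp_force: 91.0
```

Block D is down. Next is block C.

```bash
python3 -m creep '[{"offset":[0,0,-1],"twist":0},{"offset":[0,0,-2.4],"twist":0},{"offset":[0,0,-2.4],"twist":0},{"offset":[0.8,-2,-2.4],"twist":0},{"offset":[1.7,-4.1,-2.4],"twist":0}]';  python3 -m creep '[{"offset":[0,0,0],"twist":0},{"offset":[0,0,0],"twist":0},{"offset":[0,0,0.5],"twist":0},{"offset":[0,0,0.9],"twist":0},{"offset":[0,0,0.9],"twist":0}]';  python3 -m creep '[{"offset":[0,0,0.1],"twist":0},{"offset":[0,0,0.2],"twist":0},{"offset":[0,0,0.3],"twist":0},{"offset":[0,0,0.4],"twist":0},{"offset":[0,0,0.4],"twist":0}]'
```

```text
t: 13.15
tool_pos: [0.4895, 0.114, 0.3078]
tcp_rot: [-0.001, 0.707, 0.707, -0.0]
wrist_force: [-1.0, 0.2, -1.5]
width: 0.0241
grasp_force: 89.0
t: 13.65
tool_pos: [0.4901, 0.1138, 0.2989]
tcp_rot: [-0.001, 0.707, 0.707, -0.001]
wrist_force: [-0.1, 0.1, -2.3]
width: 0.0237
grasp_force: 89.1
t: 14.15
tool_pos: [0.4901, 0.114, 0.2962]
tcp_rot: [0.0, 0.707, 0.707, 0.0]
wrist_force: [-0.8, -0.1, 2.2]
width: 0.0238
grasp_force: 89.8
```

```bash
python3 -m creep '[{"offset":[0,0,0.1],"twist":0},{"offset":[0,0,0.2],"twist":0},{"offset":[0,0,0.3],"twist":0},{"offset":[0,0,0.4],"twist":0},{"offset":[0,0,0.4],"twist":0}]'
python3 -m creep '[{"offset":[0,0,0.1],"twist":0},{"offset":[0,0,0.2],"twist":0},{"offset":[0,0,0.3],"twist":0},{"offset":[0,0,0.35],"twist":0},{"offset":[0,0,0.35],"twist":0}]'
python3 -m creep '[{"offset":[0,0,0.05],"twist":0},{"offset":[0,0,0.1],"twist":0},{"offset":[0,0,0.1],"twist":0}]'
python3 -m creep '[{"offset":[0,0,0.05],"twist":0},{"offset":[0,0,0.1],"twist":0},{"offset":[0,0,0.1],"twist":0}]'
```

```text
t: 14.65
tool_pos: [0.4901, 0.114, 0.2918]
tcp_rot: [0.0, 0.707, 0.707, 0.0]
wrist_force: [0.5, 0.4, 1.6]
width: 0.0242
grasp_force: 89.5
t: 15.15
tool_pos: [0.4901, 0.114, 0.2883]
tcp_rot: [0.0, 0.707, 0.707, 0.0]
wrist_force: [0.7, -0.8, 1.3]
width: 0.0241
grasp_force: 89.5
t: 15.45
tool_pos: [0.4901, 0.114, 0.2874]
tcp_rot: [0.0, 0.707, 0.707, 0.0]
wrist_force: [0.9, 0.1, 1.4]
width: 0.0237
grasp_force: 89.6
t: 15.75
tool_pos: [0.4901, 0.114, 0.2866]
tcp_rot: [0.0, 0.707, 0.707, 0.0]
wrist_force: [0.9, -0.3, 4.1]
width: 0.0239
grasp_force: 89.9
```

```bash
python3 -m creep '[{"offset":[0,0,0.05],"twist":0},{"offset":[0,0,0.1],"twist":0},{"offset":[0,0,0.13],"twist":0},{"offset":[0,0,0.13],"twist":0}]'
```

```text
t: 16.15
tool_pos: [0.4901, 0.1141, 0.2865]
tcp_rot: [0.0, 0.707, 0.707, 0.0]
wrist_force: [-2.1, -0.9, 13.8]
width: 0.0237
grasp_force: 91.1
```

Block C is down. The last one is block A.

```bash
python3 -m creep '[{"offset":[0,0,-1],"twist":0},{"offset":[0,0,-2.5],"twist":0},{"offset":[0,0,-2.5],"twist":0},{"offset":[-2,-0.8,-2.5],"twist":0},{"offset":[-4.1,-1.7,-2.5],"twist":0}]';  python3 -m creep '[{"offset":[0,0,0],"twist":0},{"offset":[0,0,0],"twist":0},{"offset":[0,0,0.5],"twist":0},{"offset":[0,0,0.9],"twist":0},{"offset":[0,0,0.9],"twist":0}]';  python3 -m creep '[{"offset":[0,0,0.1],"twist":0},{"offset":[0,0,0.2],"twist":0},{"offset":[0,0,0.3],"twist":0},{"offset":[0,0,0.4],"twist":0},{"offset":[0,0,0.4],"twist":0}]'
```

```text
t: 16.65
tool_pos: [0.4724, 0.0731, 0.3091]
tcp_rot: [-0.001, 0.707, 0.708, -0.0]
wrist_force: [-0.2, 0.0, -2.8]
width: 0.0245
grasp_force: 89.1
t: 17.15
tool_pos: [0.4728, 0.0735, 0.3001]
tcp_rot: [-0.001, 0.707, 0.707, -0.001]
wrist_force: [-0.1, 0.4, -2.3]
width: 0.0238
grasp_force: 89.1
t: 17.65
tool_pos: [0.4731, 0.0732, 0.2978]
tcp_rot: [0.0, 0.707, 0.707, 0.0]
wrist_force: [-1.5, -0.1, 5.0]
width: 0.0241
grasp_force: 90.1
```

```bash
python3 -m creep '[{"offset":[0,0,0.1],"twist":0},{"offset":[0,0,0.2],"twist":0},{"offset":[0,0,0.3],"twist":0},{"offset":[0,0,0.4],"twist":0},{"offset":[0,0,0.4],"twist":0}]'
python3 -m creep '[{"offset":[0,0,0.1],"twist":0},{"offset":[0,0,0.2],"twist":0},{"offset":[0,0,0.3],"twist":0},{"offset":[0,0,0.35],"twist":0},{"offset":[0,0,0.35],"twist":0}]'
```

```text
t: 18.15
tool_pos: [0.4731, 0.0731, 0.2938]
tcp_rot: [0.0, 0.707, 0.707, 0.0]
wrist_force: [-1.1, 1.0, 5.3]
width: 0.024
grasp_force: 90.1
t: 18.65
tool_pos: [0.4731, 0.0731, 0.2902]
tcp_rot: [0.0, 0.707, 0.707, 0.0]
wrist_force: [-2.0, 0.4, 4.6]
width: 0.0241
grasp_force: 90.1
```

```bash
python3 -m creep '[{"offset":[0,0,0.1],"twist":0},{"offset":[0,0,0.2],"twist":0},{"offset":[0,0,0.3],"twist":0},{"offset":[0,0,0.3],"twist":0}]'; python3 -m creep '[{"offset":[0,0,0.05],"twist":0},{"offset":[0,0,0.1],"twist":0},{"offset":[0,0,0.1],"twist":0}]'
```

```text
t: 19.05
tool_pos: [0.4731, 0.0731, 0.2872]
tcp_rot: [0.0, 0.707, 0.707, 0.0]
wrist_force: [-1.4, -0.3, 4.7]
width: 0.0238
grasp_force: 90.1
t: 19.35
tool_pos: [0.4731, 0.0731, 0.2865]
tcp_rot: [0.0, 0.707, 0.707, 0.0]
wrist_force: [-1.8, 1.4, 8.3]
width: 0.0241
grasp_force: 90.6
```

```bash
python3 -m creep '[{"offset":[0,0,0.05],"twist":0},{"offset":[0,0,0.1],"twist":0},{"offset":[0,0,0.12],"twist":0},{"offset":[0,0,0.12],"twist":0}]'
```

```text
t: 19.75
tool_pos: [0.4732, 0.0732, 0.2865]
tcp_rot: [0.001, 0.707, 0.707, 0.001]
wrist_force: [-5.9, 0.3, 17.2]
width: 0.0238
grasp_force: 91.6
```

```bash
python3 -m creep '[{"offset":[0,0,0],"twist":0},{"offset":[0,0,0],"twist":0},{"offset":[0,0,0],"twist":0},{"offset":[0,0,0],"twist":0},{"offset":[0,0,0],"twist":0}]'
```

```text
t: 20.25
tool_pos: [0.4732, 0.0732, 0.2865]
tcp_rot: [0.001, 0.707, 0.707, 0.001]
wrist_force: [-5.7, 1.2, 17.9]
width: 0.0242
grasp_force: 91.6
```

```bash
python3 -m creep '[{"offset":[0,0,-2],"twist":0},{"offset":[0,0,-5.5],"twist":0},{"offset":[-4,0.6,-5.5],"twist":0},{"offset":[-8,1.2,-5.5],"twist":0},{"offset":[-12,1.8,-5.5],"twist":0}]'; python3 -m creep '[{"offset":[-4.8,0.8,0],"twist":0},{"offset":[-9.6,1.6,0],"twist":0},{"offset":[-13.8,1.9,0],"twist":0},{"offset":[-13.8,1.9,0],"twist":0},{"offset":[-13.8,1.9,0],"twist":0}]'
python3 - <<'E'
from h import *
s=arm.read_state(); print(s['tool_pos'],s['wrist_force'])
for n in ['scene','side']:
    c=cap(n,n+'4.png'); p=pts(c)
    off=np.array([0,-.006 if n=='side' else -.006])
    for nm,xy in dict(b1=(.4897,.1139),b2=(.473,.0725),b3=(.531,.0968),b4=(.514,.0563)).items():
        q=p[(np.linalg.norm(p[:,:2]-np.array(xy)-off,axis=1)<.011)]
        print(n,nm,len(q),np.median(q[:,2]).round(4),q[:,2].std().round(4))
a=cv2.imread('pics/scene4.png')[110:290,130:370]; b=cv2.imread('pics/side4.png')[150:330,170:410]
cv2.imwrite('pics/ab4.png',cv2.resize(np.hstack([a,b]),(800,300)))
E
```

```text
t: 20.75
tool_pos: [0.4911, -0.048, 0.3396]
tcp_rot: [0.001, 0.707, 0.708, 0.0]
wrist_force: [-0.2, 0.3, -2.5]
width: 0.0239
grasp_force: 89.2
t: 21.25
tool_pos: [0.5098, -0.1861, 0.3386]
tcp_rot: [-0.001, 0.708, 0.706, -0.0]
wrist_force: [-1.2, 0.6, -2.6]
width: 0.024
grasp_force: 89.2
[ 0.50976752 -0.18605642  0.33861237] [-1.15004644  0.58121601 -2.60074428]
scene b1 63 0.0453 0.001
scene b2 76 0.0452 0.0012
scene b3 60 0.0452 0.001
scene b4 66 0.0452 0.0009
side b1 31 0.0456 0.0007
side b2 31 0.0458 0.0006
side b3 13 0.0457 0.0006
side b4 32 0.0458 0.0007
```

View pics/ab4.png

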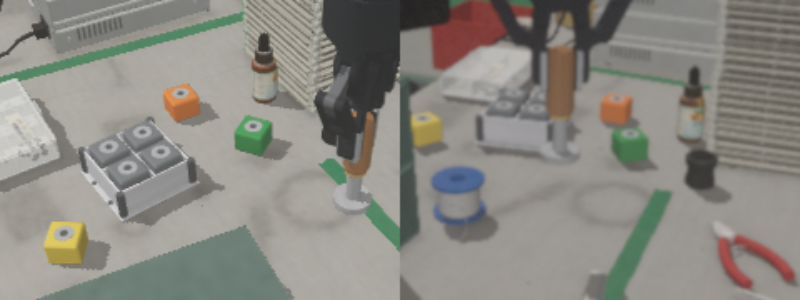

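All four tops are level at about 45 mm, and the tamper hangs upright over the clear spot on the table. Setting it down.

```bash
python3 -m creep '[{"offset":[0,0,3],"twist":0},{"offset":[0,0,6],"twist":0},{"offset":[0,0,8.5],"twist":0},{"offset":[0,0,9.3],"twist":0},{"offset":[0,0,9.3],"twist":0}]'; python3 -m creep '[{"offset":[0,0,0.1],"twist":0},{"offset":[0,0,0.2],"twist":0},{"offset":[0,0,0.3],"twist":0},{"offset":[0,0,0.4],"twist":0},{"offset":[0,0,0.4],"twist":0}]'
```

```text
t: 21.85
tool_pos: [0.5097, -0.1836, 0.2455]
tcp_rot: [-0.001, 0.707, 0.708, -0.0]
wrist_force: [-1.0, 0.1, -1.6]
width: 0.0238
grasp_force: 89.1
t: 22.35
tool_pos: [0.51, -0.1851, 0.2427]
tcp_rot: [0.0, 0.707, 0.707, 0.0]
wrist_force: [0.4, 0.2, -0.7]
width: 0.0238
grasp_force: 89.2
```

```bash
python3 -m creep '[{"offset":[0,0,0.05],"twist":0},{"offset":[0,0,0.1],"twist":0},{"offset":[0,0,0.15],"twist":0},{"offset":[0,0,0.15],"twist":0}]'
```

```text
t: 22.75
tool_pos: [0.51, -0.185, 0.2412]
tcp_rot: [0.0, 0.707, 0.707, -0.0]
wrist_force: [-1.4, 0.7, 1.7]
width: 0.0242
grasp_force: 89.8
```

```bash
python3 -m creep '[{"offset":[0,0,0],"twist":0},{"offset":[0,0,0],"twist":0},{"offset":[0,0,0],"twist":0},{"offset":[0,0,0],"twist":0},{"offset":[0,0,0],"twist":0}]' 1; python3 -m creep '[{"offset":[0,0,0],"twist":0},{"offset":[0,0,-3],"twist":0},{"offset":[0,0,-7],"twist":0},{"offset":[0,0,-11],"twist":0},{"offset":[0,0,-13],"twist":0}]'; python3 -m creep '[{"offset":[0,0,0],"twist":0},{"offset":[0,0,0],"twist":0},{"offset":[0,0,0],"twist":0},{"offset":[0,0,0],"twist":0},{"offset":[0,0,0],"twist":0}]'
python3 - <<'E'
from h import *
a=cap('scene')['image'][110:290,130:370]; c=cap('side'); b=c['image'][150:330,170:410]
cv2.imwrite('pics/ab5.png',cv2.resize(np.hstack([a,b]),(800,300))[:,:,::-1])
p=pts(c); p=p[np.linalg.norm(p[:,:2]-[.51,-.19],axis=1)<.03]
for lo,hi in [(.004,.012),(.02,.04),(.05,.07),(.085,.108)]:
    q=p[(p[:,2]>lo)&(p[:,2]<hi)]; print(lo,((q.max(0)+q.min(0))/2).round(4))
print(p[:,2].max())
E
```

```text
t: 23.25
tool_pos: [0.51, -0.185, 0.2409]
tcp_rot: [0.0, 0.707, 0.707, 0.0]
wrist_force: [0.6, 0.2, -0.0]
width: 0.0852
grasp_force: 0.0
t: 23.75
tool_pos: [0.5105, -0.1852, 0.3747]
tcp_rot: [0.003, 0.707, 0.707, 0.001]
wrist_force: [0.1, -0.7, -0.2]
width: 0.0853
grasp_force: 0.0
t: 24.25
tool_pos: [0.5098, -0.1849, 0.3696]
tcp_rot: [-0.001, 0.707, 0.707, -0.0]
wrist_force: [0.4, 1.2, -1.0]
width: 0.0854
grasp_force: 0.0
0.004 [ 0.5086 -0.1903  0.0078]
0.02 [ 0.5087 -0.1936  0.0301]
0.05 [ 0.5085 -0.1964  0.06  ]
0.085 [ 0.5083 -0.1925  0.0965]
0.39578539089509635
```

View pics/ab5.png

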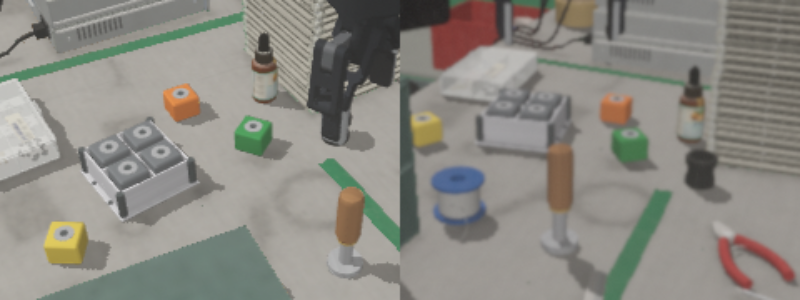

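The tamper stands upright and released, at (348,230) on the left and (560,200) on the right. The gripper is clear above it, the blocks are level and the bystanders are where they were. Handing in.

```bash
python3 -c "
from workcell import arm
print(arm.hand_in())"
```

```text
the job is handed in; nothing more can be done
None
```

The job is handed in with no verdict returned: all four blocks were pressed hard down and measured level, the last was held at about 20 N (estimated) for half a second, and the tamper was released standing upright clear of the bin, with the bystanders undisturbed.

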